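# Weigh the spice jar on the sliding-weight kitchen balance

### The arm

A 6-joint arm with a two-finger parallel gripper is mounted at the origin on a cart in front of the work surface, level with it; the furniture and walls round the work are solid. World frame = base frame: x ahead of the robot, y to its left, z up, the work surface at z = 0. Lengths are in mm, angles in degrees, forces in N, time in s.
With the tool pointing down it reaches from about 350 to 850 mm from the base axis. Payload 8.1 kg.
Tool frame: the origin (TCP) lies at the very end of the fingers, on their centre line; the grasp point (between the pads) lies 19 mm behind it (r.grip_point_offset is the distance from the TCP to the grasp point, in mm); z points along the fingers, y is the line along which they close (so a half turn about z gives the same grasp; the last joint's range is limited). The gripper opens to 85 mm and grips with 20 to 120 N. Pads are 22 mm wide; open, the fingers measure 114 mm over their backs; the gripper's body (76 mm by 85 mm) begins 54 mm behind the grasp point. The pads swing forward as they close: fully open they stand 13 mm farther back than shut.
Start: joints at [-81.039, 7.471, 85.268, -0, 87.261, -4.893], TCP at [143.691, -582.545, 231.292] pointing down, gripper open.
Joint ranges: [-169.43, 169.43], [-51.17, 129.36], [1.28, 143.12], [-76.62, 256.62], [0, 156.53], [-152.29, 152.29]. Speed limits (degrees/s): [136.94, 136.94, 159.86, 180, 180, 180].

### API

Orientations are given as [roll, pitch, yaw] about the fixed x, y, z axes, in that order (R = Rz(yaw) Ry(pitch) Rx(roll)).
In Python, from bench import status, eyes, r gives the robot as it stands.
- The arm moves only by the shell command python3 -m handwheel 'ROWS' [FORCE]. ROWS is a JSON object whose one key "series" holds a list that holds one entry, the list of rows, each a list of 7 numbers: the shift along the tool's x, y, z in cm, then the turn, a rotation vector about the tool's x, y, z in rad, then the opening, from 0 (shut) to 1 (fully open). In form: {"series": [[[tx, ty, tz, rx, ry, rz, claw], ...]]}. A call has 1 to 12 rows; each row is the pose to reach, as a shift and turn from the pose commanded when the call began, along the tool's axes at that moment; what a row does not reach only later rows make up. A row lasts 1/8 s, in which the tool goes at most 62.5 mm and 10.7 degrees, less where a joint would pass 70% of its speed; a pose out of reach is approached as far as the arm can. A call with a gripper value outside its range is refused whole. The fingers move at their own pace and stop on an object; FORCE is the grip in N (left out, the last holds). Time passes only in rows, so rows that repeat a pose let the fingers close. It gives the time, the measured TCP pose, the force, the opening and the grip force at its end, in the units of the state.
- status.sense(): the state, without advancing time (a new reading comes with each control period).
- eyes.snapshot(name): name is "side" or "top" or "wrist"; returns a dict with "img" (384x512x3 uint8, red, green, blue), "mtx" (3x3 intrinsics, pixels), "R" (3x3) and "t" (3): a world point X has camera coordinates R X + t. Camera axes: x right, y down, z forward; pixel columns grow to the right and rows downward; lengths in mm; the calibration is good to about 2 mm. The wrist camera is an equidistant fisheye: a pixel r from the principal point sees the ray r / f radians off the axis. A picture is of the moment at which its call begins. There is no depth.
- r.hand_in(): hands the job in; it is judged then, once.
The state is a dict: "time": time; "joint_pos": joint angles; "qd": joint speeds; "joint_efforts": joint torques, N m; "tool_pos": TCP position; "tcp_rot": TCP orientation; "ft_force": force on the tool from outside, world axes, zero at the start; "wrist_torque": the same for the moment, N m; "finger_gap": finger opening in mm; "grip_force": force on a finger pad.
Only numpy, scipy, OpenCV 4.12 (cv2) and the standard library are available. Lean on these libraries where they do the work, as an engineer would, in place of code of your own. Each camera call takes 0.05 s, during which the arm holds its last target. There are 200 camera calls.

### The job

Weigh the spice jar: set it down gently, upright, in the round pan of the balance and let go, then slide the weight along the beam until the beam hangs level by itself, its tip at the mark in the gate. Push the weight along slowly by its fin with a light fingertip touch, for its greased slide stiffens when hurried and the knife-edge pivot bruises easily: do not pinch or knock it, lean on the beam or shift the balance, and leave the pepper mill, salt shaker and mug where they stand.

Things in the scene. Friction and masses are not known exactly. Their poses are not given: they have to be found in the camera images.
- balance: white cast kitchen balance, loose on rubber feet (2.5 kg). Origin: on the worktop under the beam's pivot (88 mm up); its +y points to the pan, -y along the beam to the gate, z up. Housing 120 mm deep, 54 mm high under the pan, y 14 to 150 mm; foot 66 mm wide under the beam; pivot cheeks 96 mm high at y 0; steel gate 117 mm high, 35 mm wide, round the beam's tip at y -252 mm
- beam (a joint): beam tilt, rad: 0 level, positive tip up and pan down; stops at +-0.07 (tip 18 mm off the mark). Swings free, settles in about 1 s at a tilt in proportion to the imbalance: weight 1 mm farther out gives about -0.010 rad. Level with empty pan and weight at 0. A finger touching the weight holds the beam by friction and falsifies the tilt
- poise (a joint): place of the sliding weight on the beam, m: 0 nearest the pivot (its middle 45 mm from the pivot), growing outward to 0.158 near the gate. Dark steel block, 120 g, on a stiff greased slide: under about 2.5 N it does not move; pushed along the beam it resists with 2.5 N plus 0.6 N for each 10 mm/s of speed, and stays where it is left
- poise_fin (a point): middle of the top face of the upright thumb fin on the sliding weight. Fin 16 mm thick along the beam, 26 mm wide across, 39 mm high above the weight's block (30 mm along the beam, 34 mm wide). Fin top 147 mm above the worktop when level. Axes: y along the beam towards the pan, z up
- pan_top (a point): middle of the pan's flat steel plate, upper face: 118 mm above the worktop when level, 5 mm up or down at the stops. Plate 116 mm across, rim 4 mm high. A hidden check link keeps it level, so where the load stands on it does not matter. 75 mm from the pivot; 1 g of load needs about 0.625 mm of weight travel from 0
- beam_tip (a point): end of the thin pointer at the beam's tip, 258 mm from the pivot
- gate_mark (a point): the mark in the gate, fixed to the balance: where the pointer's end is when the beam is level
- jar: spice jar, glass with a dark screw cap, the only spice jar: 41 mm across, 105 mm high, the cap is its top 20 mm; contents differ, 80 to 160 g. Origin: centre of its underside, z up along its axis
- mill: wooden pepper mill, 58 mm across, 170 mm high, standing; bystander. Origin: centre of its underside
- salt: salt shaker, glass with a grey cap, 44 mm across, 90 mm high, standing; bystander. Origin: centre of its underside
- mug: white mug, 87 mm across, 90 mm high, with a handle; bystander. Origin: on its underside
- pad_in: ribbed thumb pad, 26 x 7 x 40 mm, on the fin's face towards the pivot (its outer face 8 mm from the fin's middle): push here to move the weight outward. Origin: its centre. Must not be pressed with more than 9 N, nor pinched
- pad_out: the same pad on the fin's face towards the gate: push here to move the weight inward, towards the pivot. Not over 9 N, nor pinched
There are look-alikes about, which are no part of the job. What is shaped like the jar but orange, red or turquoise is not meant.

How it is judged (in metres and radians):
On the way:
1. the jar stands upright in the pan, let go (distance between jar and pan_top below 0.045 m and z of jar in the frame of pan_top between -0.003 and 0.003 m and angle between jar's own z axis and vertical below 0.1 rad and contact force between the fingers and jar below 0.1 N), for 0.2 s.
At the end, for the whole second after the job is handed in: the jar stands upright and at rest on the pan's plate, and the beam hangs level and still by itself, within 0.015 rad (tip within about 4 mm of the mark) (value of joint beam between -0.015 and 0.015 rad and velocity of joint beam between -0.03 and 0.03 rad/s and distance between jar and pan_top below 0.045 m and z of jar in the frame of pan_top between -0.003 and 0.003 m and angle between jar's own z axis and vertical below 0.1 rad and linear speed of jar below 0.02 m/s); the robot touches nothing.
It fails at once if the weight's fin is pressed on either pad with more than 9 N (pinched, knocked or hurried), or the balance is touched with more than 12 N in all (contact force between the fingers and pad_in above 9 N or contact force between the fingers and pad_out above 9 N or contact force between any of the fingers, the arm and balance above 12 N).
It fails at once if the jar is pressed or dropped into the pan with more than 15 N (contact force between jar and balance above 15 N).
It fails at once if the balance is shifted on the worktop by more than 15 mm (distance of balance from where it was at the start of the episode above 0.015 m).
It fails at once if the pepper mill, the salt shaker or the mug is moved by more than 20 mm (distance of any of mill, salt, mug from where it was at the start of the episode above 0.02 m).
It also fails if it takes over 72 s, if anything falls off the work surface, if the arm or the gripper's body presses on something with over 40 N, if the wrist force passes 120 N, or if a joint passes its speed limit or range.

## Working session

There is one attempt and no reset: what is moved stays moved. The work goes in short steps, Python scripts to look and compute and a shell command to move; the robot and the scene stay as the last step left them, time stands still between calls to the robot, and variables do not carry over. Pictures are saved under pics/ and viewed, at most 10 in all, crops included, and the job is handed in when it is done.

```bash
mkdir -p pics; ls; python3 - <<'E'
from bench import status, eyes, r
import cv2
s=status.sense(); print(s)
for n in("side","top"):
    d=eyes.snapshot(n); cv2.imwrite(f"pics/{n}0.png",cv2.resize(d["img"][:,:,::-1],(800,600),interpolation=cv2.INTER_CUBIC)); print(n,d["mtx"],d["R"],d["t"])
    import numpy as np; np.savez(f"{n}0.npz",**d)
E
```

```text
pics
{'time': 0.0, 'joint_pos': array([-8.10391657e+01,  7.51584656e+00,  8.53303990e+01, -8.91153244e-04,
        8.72595933e+01, -4.89186554e+00]), 'qd': array([ 0.00758398, -0.01222867,  0.02849252,  0.0325304 ,  0.00240191,
        0.03753699]), 'joint_efforts': array([-8.39700124e-05, -5.69392526e+01, -5.00552130e+01, -3.86745405e-04,
        1.49519480e-02,  1.31444432e-05]), 'tool_pos': array([ 143.59876956, -581.99950429,  230.22598291]), 'tcp_rot': array([-1.79894471e+02, -8.13864341e-03,  1.38527358e+01]), 'ft_force': array([-0.78517652, -0.04634453, -0.36018832]), 'wrist_torque': array([-0.061035  , -0.02173573,  0.02779705]), 'grip_force': 0.0, 'finger_gap': 85.43157416831151}
side [[421.89341037   0.         252.23460504]
 [  0.         421.89341037 196.82139478]
 [  0.           0.           1.        ]] [[ 0.99904236 -0.03468421 -0.02667136]
 [-0.03707206 -0.34726393 -0.93703438]
 [ 0.02323829  0.9371258  -0.3482172 ]] [-524.30140146  135.40684172 1303.92086648]
top [[400.00102049   0.         254.70774629]
 [  0.         400.00102049 187.43157517]
 [  0.           0.           1.        ]] [[ 0.02606008 -0.99962449 -0.00847098]
 [-0.98064674 -0.02391865 -0.19431897]
 [ 0.19404339  0.01337101 -0.98090182]] [ -22.49139327  534.55404842 1042.02140973]
```

View pics/side0.png

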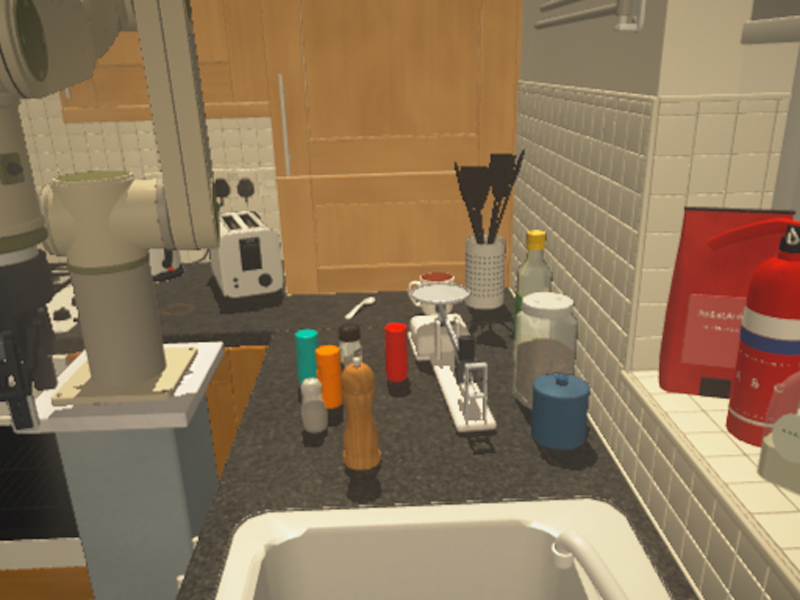

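View pics/top0.png

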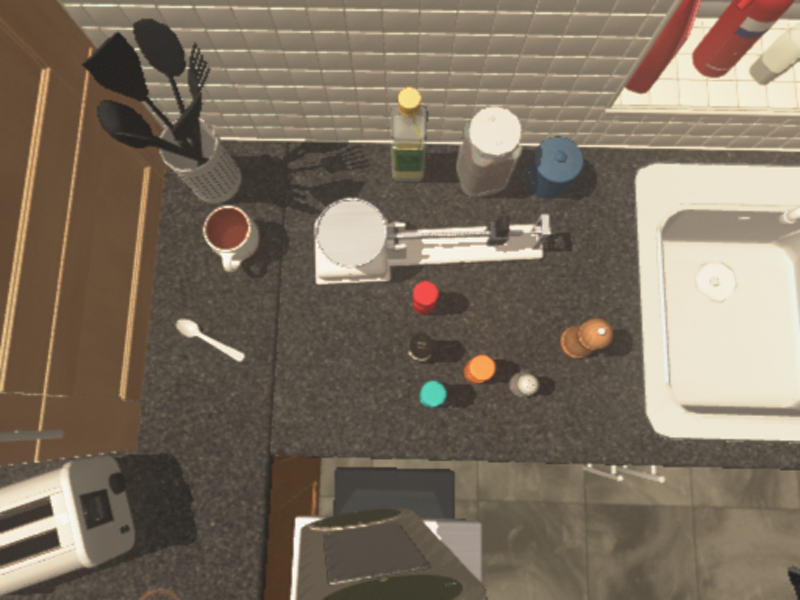

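Top picture: the spice-jar-shaped things are turquoise (433,394), orange (481,369), red (425,297) and the clear glass one with a dark cap (421,348). In the side picture the glass one is at (349,335), and it fits the description because it is glass with a dark screw cap. The pan is at (352,233), the fin at about (500,230) near the gate, the gate at (543,232), the mill at (590,337), the salt at (525,384) and the mug at (230,237).

```bash
cat > geo.py <<'E'
import numpy as np
def ray(d,u,v):
    K,R,t=d["mtx"],d["R"],d["t"]; w=R.T@np.linalg.solve(K,[u,v,1.]); return -R.T@t,w
def onz(d,u,v,z):
    c,w=ray(d,u,v); return c+w*(z-c[2])/w[2]
def proj(d,X):
    p=d["mtx"]@(d["R"]@np.asarray(X,float)+d["t"]); return p[:2]/p[2]
def tri(d1,p1,d2,p2):
    c1,w1=ray(d1,*p1);c2,w2=ray(d2,*p2)
    s=np.linalg.lstsq(np.c_[w1,-w2],c2-c1,rcond=None)[0]; a=c1+s[0]*w1;b=c2+s[1]*w2
    return (a+b)/2,np.linalg.norm(a-b)
E
python3 - <<'E'
import numpy as np,cv2
from geo import *
T=np.load("top0.npz");S=np.load("side0.npz");k=.64
f=lambda u,v,z:print(u,v,z,onz(T,u*k,v*k,z).round(1))
for p in [(421,347,105),(433,394,105),(481,369,105),(425,295,105),(525,384,90),(597,332,170),(230,237,90),(352,233,120),(498,230,147),(545,232,117)]: f(*p)
print(tri(T,(421*k,343*k),S,(349*k,329*k)))
a=cv2.resize(T["img"][205:255,245:320,::-1],None,fx=7,fy=7,interpolation=cv2.INTER_CUBIC)   # jars
b=cv2.resize(T["img"][120:190,195:365,::-1],None,fx=4.5,fy=4.5,interpolation=cv2.INTER_CUBIC)
c=cv2.resize(S["img"][170:285,180:330,::-1],None,fx=5.2,fy=5.2,interpolation=cv2.INTER_CUBIC)
cv2.imwrite("pics/a.png",a);cv2.imwrite("pics/c.png",c[:600])
h=np.zeros((600,800,3),np.uint8); h[:315,:765]=b; aa=cv2.resize(a,(427,285)); h[315:,:427]=aa
cv2.imwrite("pics/b.png",h)
E
```

```text
421 347 105 [435.2 -49.7 105. ]
433 394 105 [359.7 -70.5 105. ]
481 369 105 [ 401.8 -147.8  105. ]
425 295 105 [522.  -54.7 105. ]
525 384 90 [ 380.3 -221.7   90. ]
597 332 170 [ 457.9 -317.8  170. ]
230 237 90 [618.6 282.6  90. ]
352 233 120 [621.8  69.7 120. ]
498 230 147 [ 624.4 -170.2  147. ]
545 232 117 [ 632.  -253.3  117. ]
(array([441.71464839, -49.69061561, 102.68999492]), np.float64(0.5757065352862976))
```

View pics/b.png

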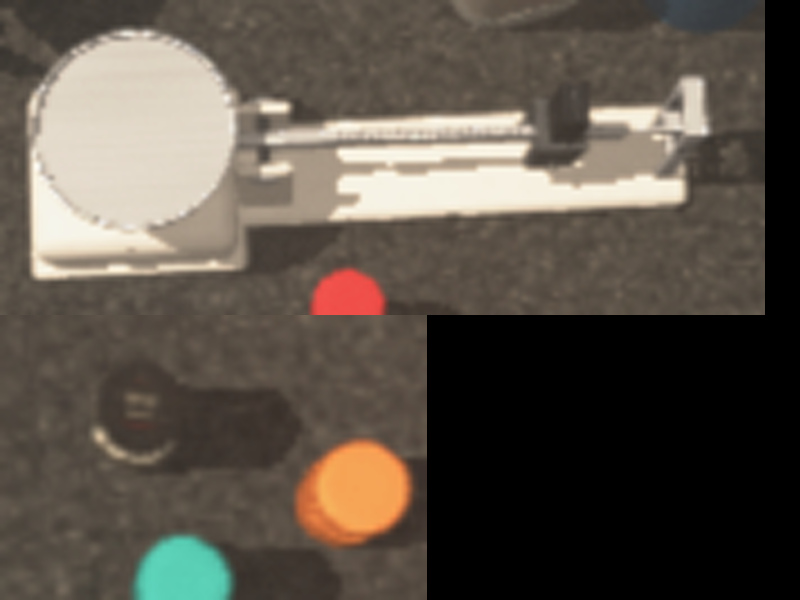

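View pics/c.png

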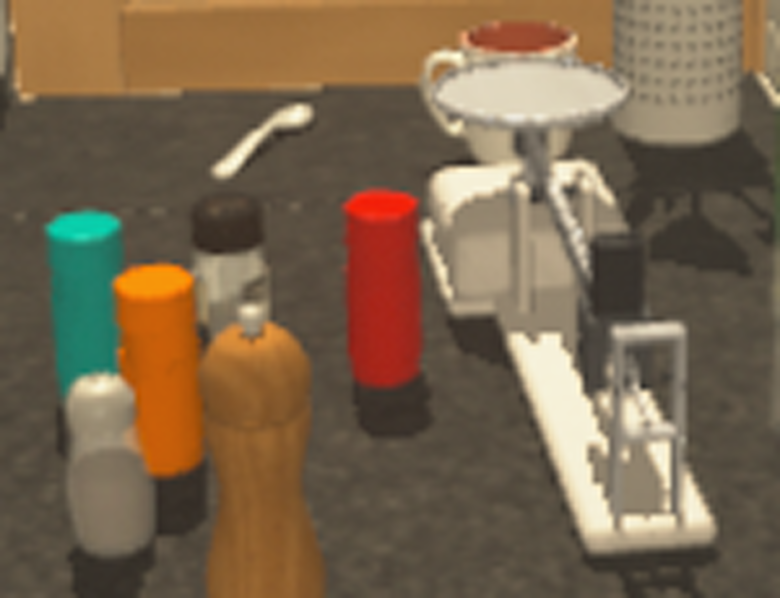

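The enlarged crop confirms the jar: the glass one with the dark cap stands clear of its neighbours, at about (440,-50), with its top triangulated at z 103 against the known 105. The weight is far out (poise about 0.12) and the tip is down. Moving above the jar.

```bash
python3 -m handwheel '{"series": [[[1.2,-1.3,0,0,0,0.01,1],[4.2,-4.5,0,0,0,0.03,1],[8.3,-8.9,0,0,0,0.05,1],[12.5,-13.4,0,0,0,0.08,1],[16.6,-17.8,0,0,0,0.1,1],[20.8,-22.3,0,0,0,0.12,1],[24.9,-26.8,0,0,0,0.14,1],[29.1,-31.2,0,0,0,0.16,1],[33.2,-35.7,0,0,0,0.18,1],[37.4,-40.1,0,0,0,0.2,1],[40.3,-43.3,0,0,0,0.21,1],[41.5,-44.6,0,0,0,0.21,1]]]}' 30
python3 - <<'E'
from bench import status, eyes, r
import cv2,numpy as np
from geo import *
s=status.sense(); print(s["time"],s["tool_pos"],s["tcp_rot"],s["ft_force"])
T=np.load("top0.npz");S=np.load("side0.npz");k=.64
q=lambda u,v:(195+u/4.5,120+v/4.5)
print("pan",onz(T,*q(136,129),127),"gate",onz(T,*q(692,106),117),"fin",onz(T,*q(571,108),136))
E
```

```text
time: 1.6
tool_pos: [439.8, -47.0, 231.0]
tcp_rot: [-180.0, 0.0, 2.0]
ft_force: [0.3, -1.4, 0.3]
finger_gap: 85.4
grip_force: 0.0
1.6 [439.84032965 -47.03873904 230.99066503] [-1.79960102e+02  9.02590277e-03  1.98791665e+00] [ 0.27756817 -1.35019381  0.25196198]
pan [620.9143659   69.21775622 127.        ] gate [ 645.45006806 -253.4815473   117.        ] fin [ 636.56001234 -180.06813428  136.        ]
```

```bash
python3 -m handwheel '{"series": [[[0,0,1,0,0,0,1],[0,0,5,0,0,0,1],[0,0,10,0,0,0,1],[0,0,15,0,0,0,1],[0,0,17.4,0,0,0,1],[0,0,18,0,0,0,1],[0,0,18,0,0,0,1],[0,0,18,0,0,0,0],[0,0,18,0,0,0,0],[0,0,18,0,0,0,0],[0,0,18,0,0,0,0],[0,0,18,0,0,0,0]]]}' 30
```

```text
time: 3.1
tool_pos: [440.7, -50.3, 52.3]
tcp_rot: [180.0, -0.1, 1.8]
ft_force: [-0.5, 0.9, 6.3]
finger_gap: 39.9
grip_force: 31.6
```

```bash
python3 -m handwheel '{"series": [[[0,0,-0.5,0,0,0,0],[0,0,-2,0,0,0,0],[0,0,-6,0,0,0,0],[0,0,-11,0,0,0,0],[0,0,-15,0,0,0,0],[0,0,-16.5,0,0,0,0],[0,0,-17,0,0,0,0],[0,0,-17,0,0,0,0],[0,0,-17,0,0,0,0],[0,0,-17,0,0,0,0]]]}'
python3 - <<'E'
from bench import status, eyes, r
import cv2,numpy as np
F=[]
for n in ["wrist","side","top","side","side"]:
    d=eyes.snapshot(n); s=status.sense(); F.append(s["ft_force"])
    if n!="side" : cv2.imwrite(f"pics/{n}1.png",d["img"][:,:,::-1]); np.savez(f"{n}1.npz",**d)
    if n=="wrist": print(d)if 0 else print(d["mtx"],d["R"],d["t"])
print(np.array(F).round(2),s["tool_pos"],s["tcp_rot"],s["finger_gap"])
w=cv2.imread("pics/wrist1.png");t=cv2.imread("pics/top1.png")[110:260,190:370]
h=np.zeros((600,800,3),np.uint8);h[:288,:384]=cv2.resize(w,(384,288));h[:270,390:714]=cv2.resize(t,(324,270));cv2.imwrite("pics/v1.png",h)
E
```

```text
time: 4.35
tool_pos: [439.2, -50.0, 220.0]
tcp_rot: [-180.0, 0.1, 1.8]
ft_force: [0.3, 0.3, -0.6]
finger_gap: 40.2
grip_force: 31.4
[[297.31863964   0.         257.63398759]
 [  0.         297.31863964 193.54647719]
 [  0.           0.           1.        ]] [[ 0.03105827 -0.99951599 -0.00177766]
 [-0.94661704 -0.02998536  0.32096272]
 [-0.32086067 -0.00828578 -0.94709016]] [-61.09035374 375.82640057 510.16778722]
[[ 0.96 -0.23 -0.52]
 [-0.46  0.01 -1.04]
 [ 0.53 -0.2  -2.23]
 [ 0.07 -0.16 -1.99]
 [ 0.29 -0.22 -1.16]] [439.77965331 -50.11941219 221.1279405 ] [-1.79993820e+02  1.40058131e-02  1.82195056e+00] 40.00355254982831
```

View pics/wrist1.png

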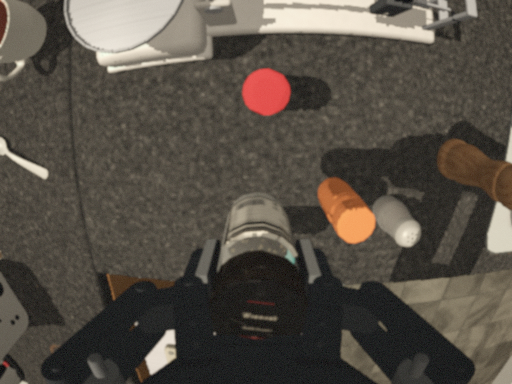

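The wrist picture shows the jar upright between the fingers with its cap at (265,300) and the pan at (125,15). Carrying it above the pan.

```bash
python3 -m handwheel '{"series": [[[0.6,-0.4,0,0,0,0,0],[2.4,-1.5,0,0,0,0,0],[5.5,-3.4,0,0,0,0,0],[9.2,-5.7,0,0,0,0,0],[12.9,-7.9,0,0,0,0,0],[16,-9.8,0,0,0,0,0],[17.9,-10.9,0,0,0,0,0],[18.5,-11.3,0,0,0,0,0],[18.5,-11.3,0.8,0,0,0,0],[18.5,-11.3,1.6,0,0,0,0],[18.5,-11.3,2.4,0,0,0,0],[18.5,-11.3,2.4,0,0,0,0]]]}'
python3 - <<'E'
from bench import status, eyes, r
import cv2,numpy as np
F=[]
I={}
for n in ["top","wrist"]+["side"]*12:
    d=eyes.snapshot(n); s=status.sense(); F.append(s["ft_force"]); I[n]=d
    np.savez(f"{n}2.npz",**d)
F=np.array(F);print(F.mean(0),F.std(0),s["tool_pos"],s["time"])
f=lambda a:cv2.resize(a[:,:,::-1],None,fx=4,fy=4,interpolation=cv2.INTER_CUBIC)
h=np.zeros((600,800,3),np.uint8)
a=f(I["side"]["img"][165:285,250:335]);h[:480,:340]=a
b=f(I["top"]["img"][115:185,195:305]);h[:280,350:790]=b
h[290:578,350:734]=cv2.resize(I["wrist"]["img"][:,:,::-1],(384,288))
cv2.imwrite("pics/v2.png",h)
E
```

```text
time: 6.1
tool_pos: [620.2, 68.3, 196.1]
tcp_rot: [-180.0, 0.1, 1.8]
ft_force: [0.8, -0.3, -1.2]
finger_gap: 40.1
grip_force: 31.3
[ 0.04163001  0.15299867 -1.06765507] [0.30910296 0.31772034 0.33093657] [621.15223363  68.69619679 197.32258851] 6.8
```

View pics/v2.png

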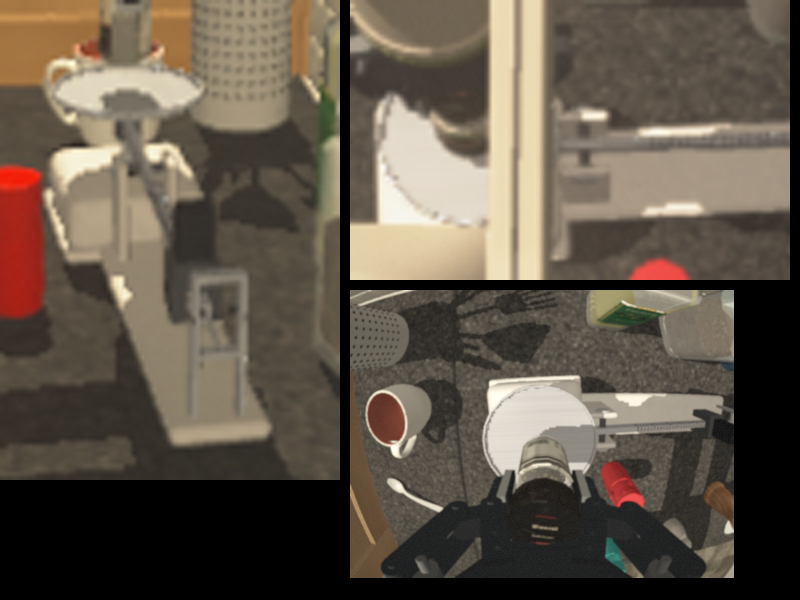

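The jar is over the pan's middle (side view: jar x≈125, pan x≈128). The beam is tip down and the measured mass is roughly 110 g. Lowering gently.

```bash
python3 -m handwheel '{"series": [[[0,0,0.3,0,0,0,0],[0,0,0.8,0,0,0,0],[0,0,1.3,0,0,0,0],[0,0,1.7,0,0,0,0],[0,0,1.9,0,0,0,0],[0,0,2.1,0,0,0,0],[0,0,2.25,0,0,0,0],[0,0,2.4,0,0,0,0],[0,0,2.4,0,0,0,0]]]}'
python3 - <<'E'
from bench import status, eyes, r
import numpy as np
F=[]
for n in ["side"]*6:
    d=eyes.snapshot(n); s=status.sense(); F.append(s["ft_force"])
print(np.mean(F,0),s["tool_pos"])
E
```

```text
time: 7.92
tool_pos: [621.3, 68.8, 173.4]
tcp_rot: [-180.0, -0.0, 1.8]
ft_force: [0.1, 0.5, 1.2]
finger_gap: 40.0
grip_force: 31.5
[-0.43873144  0.92206129  1.15343328] [621.22378742  68.75645387 173.45305542]
```

```bash
python3 -m handwheel '{"series": [[[0,0,0,0,0,0,0.6],[0,0,0,0,0,0,0.8],[0,0,0,0,0,0,1],[0,0,0,0,0,0,1],[0,0,-1,0,0,0,1],[0,0,-4,0,0,0,1],[0,0,-8,0,0,0,1],[0,0,-12,0,0,0,1],[0,0,-13,0,0,0,1],[0,0,-13,0,0,0,1]]]}'
python3 - <<'E'
from bench import status, eyes, r
import cv2,numpy as np
I={}
for n in ["side"]*2+["top","wrist"]:
    d=eyes.snapshot(n); s=status.sense(); I[n]=d
    np.savez(f"{n}3.npz",**d)
print(s["time"],s["tool_pos"],s["ft_force"])
f=lambda a,k:cv2.resize(a[:,:,::-1],None,fx=k,fy=k,interpolation=cv2.INTER_CUBIC)
h=np.zeros((600,800,3),np.uint8)
h[:480,:340]=f(I["side"]["img"][165:285,250:335],4)
a=f(I["top"]["img"][115:185,195:305],4);h[:280,350:790]=a
h[290:597,350:760]=f(I["wrist"]["img"],.8)
cv2.imwrite("pics/v3.png",h)
E
```

```text
time: 9.48
tool_pos: [621.6, 68.7, 304.3]
tcp_rot: [180.0, -0.1, 1.8]
ft_force: [0.6, 0.4, 0.0]
finger_gap: 85.5
grip_force: 0.0
9.675 [620.36577127  68.64255445 301.19250308] [-0.14918009  0.15382361 -0.01441261]
```

View pics/v3.png

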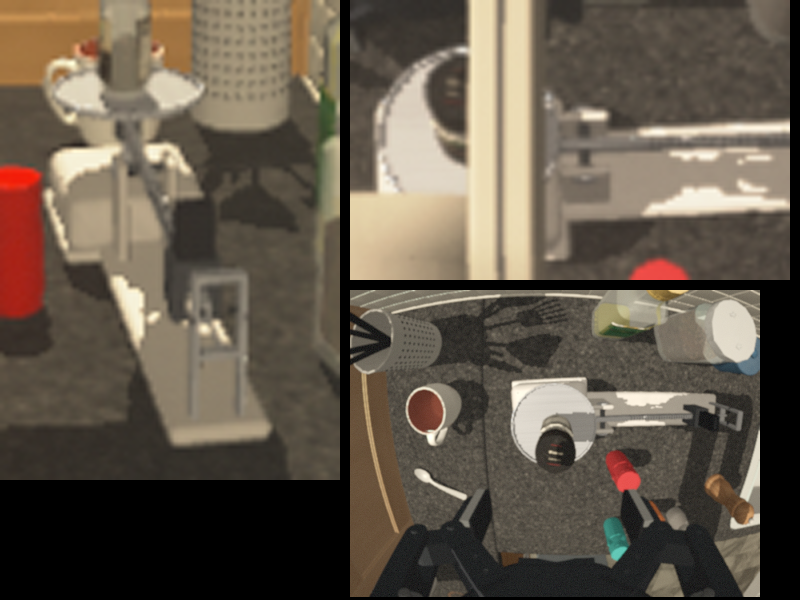

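The jar stands upright in the pan, released (side crop (125,50)). The tip is still low and the fin top is at crop (196,203). Locating the beam axis and the fin precisely.

```bash
python3 - <<'E'
import numpy as np,cv2
from geo import *
from scipy.optimize import least_squares
T=np.load("top0.npz");S=np.load("side3.npz")
q=lambda u,v:(195+u/4.5,120+v/4.5); g=lambda u,v:(250+u/4,165+v/4)
for n,p,z in [("gateTL",(190,271),117),("gateTR",(246,271),117),("footL",(172,445),0),("footR",(272,437),0)]: print(n,onz(S,*g(*p),z).round(1))
print("fin tri",tri(T,q(571,108),S,g(196,203)))
print("top gate",onz(T,*q(684,78),117).round(1),onz(T,*q(700,135),117).round(1))
# fit pose: x0,y0,yaw with observed points
def P(a,l): 
    c,s=np.cos(a[2]),np.sin(a[2]); return [a[0]+c*l[0]-s*l[1],a[1]+s*l[0]+c*l[1],l[2]]
obs=[(T,q(136,129),(0,75,126)),(S,g(190,272),(-17.5,-252,117)),(S,g(246,273),(17.5,-252,117)),(T,q(692,106),(0,-252,117))]
f=lambda a:np.concatenate([proj(d,P(a,l))-p for d,p,l in obs])
s=least_squares(f,[625,-5,.03]);print(s.x,s.fun.round(1))
a=s.x
for pz in (110,120,130): 
  print(pz, proj(T,P(a,(0,-45-pz,147-.07*(45+pz)))),proj(S,P(a,(0,-45-pz,147-.07*(45+pz)))))
print(q(571,108),g(196,203))
E
```

```text
gateTL [ 631.4 -249.3  117. ]
gateTR [ 665.7 -252.4  117. ]
footL [ 619.8 -259.3    0. ]
footR [ 684.7 -254.6    0. ]
fin tri (array([ 641.27267143, -180.85181679,  132.21341585]), np.float64(6.694615338271144))
top gate [ 662.4 -249.1  117. ] [ 628.  -257.8  117. ]
[ 6.27178539e+02 -3.62895491e+00  8.00157961e-02] [-0.7 -0.  -0.2  1.  -0.3 -0.3  0.5 -0.7]
110 [313.35974085 142.67084363] [295.99742825 211.48324373]
120 [317.19506217 142.54278899] [296.79444322 213.15071698]
130 [321.02511712 142.41491018] [297.60455484 214.84559034]
(321.8888888888889, 144.0) (299.0, 215.75)
```

```bash
python3 -m handwheel '{"series": [[[0.1,0.8,0,0,0,-0.01,0],[0.2,4,0,0,0,-0.02,0],[0.5,8.5,0,0,0,-0.03,0],[0.7,13.5,0,0,0,-0.04,0],[1,19,0,0,0,-0.05,0],[1.2,24,0,0,0,-0.05,0],[1.4,27.5,1,0,0,-0.05,0],[1.4,28.4,4,0,0,-0.05,0],[1.4,28.4,8,0,0,-0.05,0],[1.4,28.4,10,0,0,-0.05,0],[1.4,28.4,10.3,0,0,-0.05,0],[1.4,28.4,10.3,0,0,-0.05,0]]]}'
python3 - <<'E'
from bench import status, eyes, r
import cv2,numpy as np
I={}
for n in ["side"]*2+["top","wrist"]:
    d=eyes.snapshot(n); s=status.sense(); I[n]=d
    np.savez(f"{n}4.npz",**d)
print(s["time"],s["tool_pos"],s["tcp_rot"],s["ft_force"],s["finger_gap"])
f=lambda a,k:cv2.resize(a[:,:,::-1],None,fx=k,fy=k,interpolation=cv2.INTER_CUBIC)
h=np.zeros((600,800,3),np.uint8)
h[:480,:300]=f(I["side"]["img"][165:285,260:335],4)
h[:384,300:800]=f(I["wrist"]["img"][:,6:506],1)
h[390:596,310:790]=f(I["top"]["img"][120:189,240:400],3)[:206]
cv2.imwrite("pics/v4.png",h)
E
```

```text
time: 11.18
tool_pos: [644.8, -214.8, 201.7]
tcp_rot: [180.0, -0.1, 4.7]
ft_force: [0.2, -0.6, -0.1]
finger_gap: -0.1
grip_force: 0.0
11.375 [ 645.0343381  -214.92108596  202.27895005] [ 1.79922374e+02 -1.46376584e-01  4.70477782e+00] [ 1.25630934 -0.14401272  0.21664344] 0.11774421935824203
```

View pics/v4.png

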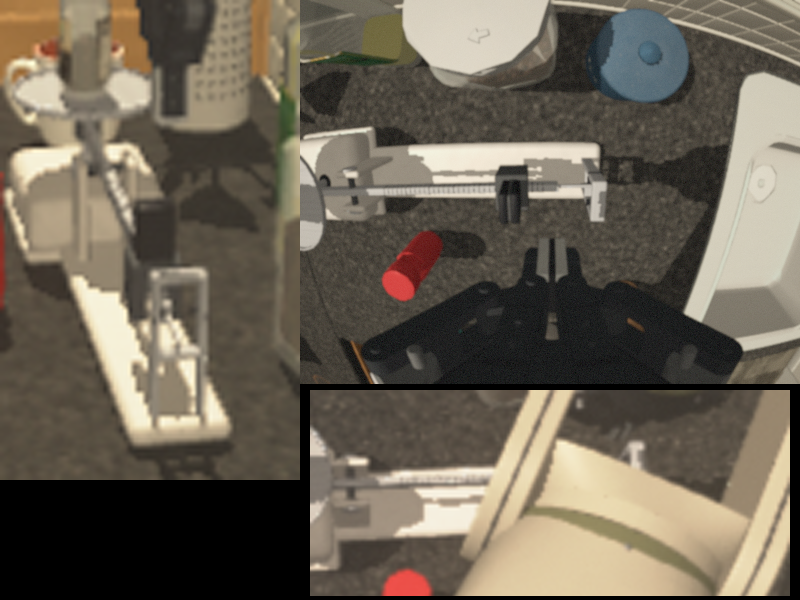

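```bash
cat >> geo.py <<'E'
def fproj(d,X):
    c=d["R"]@np.asarray(X,float)+d["t"]; K=d["mtx"]; rr=np.hypot(c[0],c[1]); th=np.arctan2(rr,c[2])
    return np.array([K[0,2]+K[0,0]*th*c[0]/rr,K[1,2]+K[1,1]*th*c[1]/rr])
def P(a,l):
    c,s=np.cos(a[2]),np.sin(a[2]); return [a[0]+c*l[0]-s*l[1],a[1]+s*l[0]+c*l[1],l[2]]
A=[627.2,-3.6,.080]
def fin(p,th,dx=0,dy=0,h=147): # dy outward(-) local, beam tilt th
    y,z=-45-p+dy,h-88; c,s=np.cos(th),np.sin(th); return P(A,(dx,y*c+z*s,88-y*s+z*c))
E
python3 - <<'E'
import numpy as np,cv2
from geo import *
W=np.load("wrist4.npz")
im=cv2.cvtColor(W["img"],cv2.COLOR_RGB2BGR); o=(175,140); k=5
im=cv2.resize(im[140:250,175:330],None,fx=k,fy=k,interpolation=cv2.INTER_CUBIC)
def dot(X,c):
    q=fproj(W,X); cv2.circle(im,tuple(int(v) for v in (q-o)*k+k/2),3,c,-1)
for dx in(-13,13):
    for dy in (-8,8): 
        dot(fin(125,-.07,dx,dy),(0,0,255)); dot(fin(125,-.07,dx,dy,108),(0,255,255))
for x in(-17.5,17.5): dot(P(A,(x,-252,117)),(255,0,0)); dot(P(A,(x,-252,14)),(255,100,0))
dot(P(A,(0,-258,88)),(0,255,0))
cv2.imwrite("pics/v5.png",im)
E
```

```text
(no output)
```

View pics/v5.png

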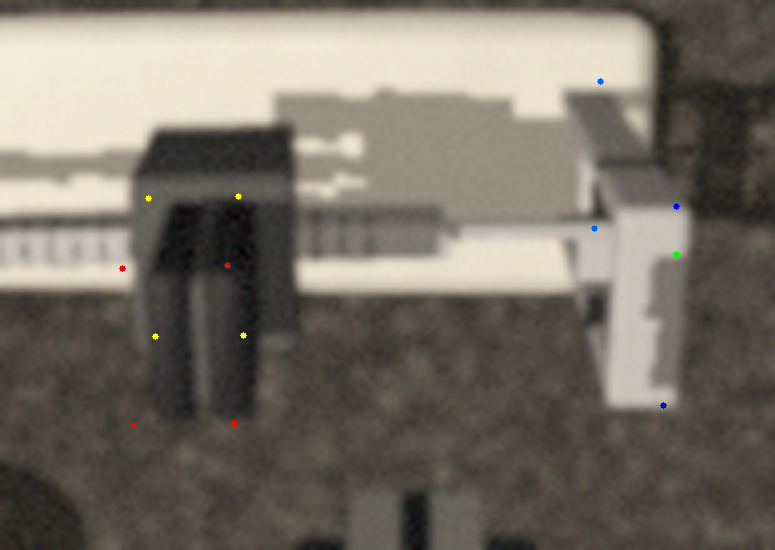

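Gate prediction agrees to within about 5 mm (blue dots against the bar at (640,210–405)). The fin top at (207,270–415) gives poise about 129 mm, with the fingers about 12 mm outside it. Lowering and approaching slowly.

```bash
python3 -m handwheel '{"series": [[[0,0,1.5,0,0,0,0],[0,0,4,0,0,0,0],[0,0,6.5,0,0,0,0],[0,0,7.5,0,0,0,0],[0,0,7.6,0,0,0,0],[0,-0.2,7.6,0,0,0,0],[0,-0.4,7.6,0,0,0,0],[0,-0.6,7.6,0,0,0,0],[0,-0.8,7.6,0,0,0,0],[0,-1.0,7.6,0,0,0,0],[0,-1.15,7.6,0,0,0,0],[0,-1.3,7.6,0,0,0,0]]]}'
python3 -m handwheel '{"series": [[[0,-0.15,0,0,0,0,0],[0,-0.3,0,0,0,0,0],[0,-0.45,0,0,0,0,0],[0,-0.6,0,0,0,0,0],[0,-0.75,0,0,0,0,0],[0,-0.9,0,0,0,0,0]]]}'
python3 - <<'E'
from bench import status, eyes
import numpy as np
d=eyes.snapshot("side");np.savez("side5.npz",**d);print(status.sense()["ft_force"],status.sense()["tool_pos"])
E
```

```text
time: 12.88
tool_pos: [643.2, -202.2, 124.4]
tcp_rot: [180.0, -0.0, 4.7]
ft_force: [0.2, -2.1, 1.1]
finger_gap: 0.0
grip_force: 1.5
time: 13.62
tool_pos: [642.4, -192.7, 124.4]
tcp_rot: [180.0, -0.0, 4.7]
ft_force: [0.4, -4.5, 1.3]
finger_gap: -0.2
grip_force: 1.8
[ 0.58968928 -2.63126386  2.16669571] [ 642.41614704 -192.48153535  124.37163111]
```

Contact was at y≈-202 with a light push force of about 4 N. Continuing slowly.

```bash
python3 -m handwheel '{"series": [[[0,-0.2,0,0,0,0,0],[0,-0.4,0,0,0,0,0],[0,-0.6,0,0,0,0,0],[0,-0.8,0,0,0,0,0],[0,-1.0,0,0,0,0,0],[0,-1.2,0,0,0,0,0],[0,-1.4,0,0,0,0,0],[0,-1.6,0,0,0,0,0],[0,-1.8,0,0,0,0,0],[0,-2.0,0,0,0,0,0],[0,-2.2,0,0,0,0,0],[0,-2.4,0,0,0,0,0]]]}'
python3 -m handwheel '{"series": [[[0,-0.2,0,0,0,0,0],[0,-0.4,0,0,0,0,0],[0,-0.6,0,0,0,0,0],[0,-0.8,0,0,0,0,0],[0,-1.0,0,0,0,0,0],[0,-1.2,0,0,0,0,0],[0,-1.4,0,0,0,0,0],[0,-1.6,0,0,0,0,0],[0,-1.8,0,0,0,0,0],[0,-2.0,0,0,0,0,0],[0,-2.2,0,0,0,0,0],[0,-2.4,0,0,0,0,0]]]}'
python3 -m handwheel '{"series": [[[0,-0.1,0,0,0,0,0],[0,-0.2,0,0,0,0,0],[0,0.3,0,0,0,0,0],[0,1,0,0,0,0,0],[0,2,0,0,0,0,0],[0,2,0,0,0,0,0],[0,2,0,0,0,0,0],[0,2,0,0,0,0,0],[0,2,0,0,0,0,0],[0,2,0,0,0,0,0],[0,2,0,0,0,0,0],[0,2,0,0,0,0,0]]]}'
python3 - <<'E'
from bench import status, eyes, r
import cv2,numpy as np
I={}
for n in ["side","wrist"]:
    d=eyes.snapshot(n); s=status.sense(); I[n]=d
    np.savez(f"{n}6.npz",**d)
print(s["time"],s["tool_pos"],s["ft_force"])
f=lambda a,k:cv2.resize(a[:,:,::-1],None,fx=k,fy=k,interpolation=cv2.INTER_CUBIC)
h=np.zeros((600,800,3),np.uint8)
h[:480,:280]=f(I["side"]["img"][165:285,265:335],4)
h[:400,285:800]=f(I["wrist"]["img"],1.25)[:400,:515]
h[400:600,:280]=f(np.load("side0.npz")["img"][230:280,275:345],4)
cv2.imwrite("pics/v6.png",h)
E
```

```text
time: 15.18
tool_pos: [640.5, -168.8, 124.4]
tcp_rot: [180.0, -0.0, 4.7]
ft_force: [1.2, -4.1, 3.0]
finger_gap: -0.2
grip_force: 2.5
time: 16.68
tool_pos: [638.7, -145.0, 124.8]
tcp_rot: [180.0, -0.0, 4.7]
ft_force: [1.4, -4.1, 6.5]
finger_gap: 0.1
grip_force: 3.2
time: 18.18
tool_pos: [640.1, -164.9, 124.3]
tcp_rot: [180.0, 0.0, 4.7]
ft_force: [-0.6, -0.0, -0.0]
finger_gap: 0.0
grip_force: 0.0
18.275 [ 640.07256284 -164.88337996  124.32506376] [ 0.37323858  0.00773812 -0.26068996]
```

View pics/v6.png

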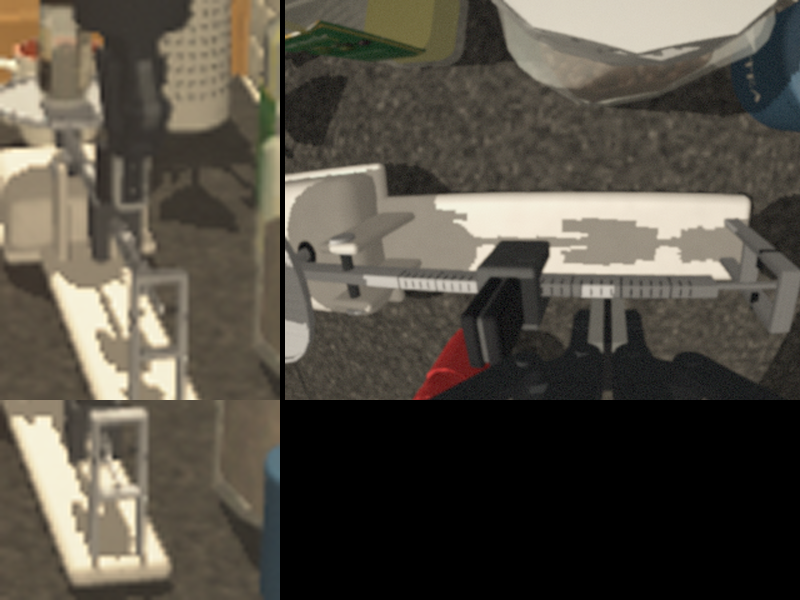

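The wrist part shows the fin (495,320) clear of the fingers, the beam running to a pointer near (745,287), and the gate top bar at (780,290). All ten views are used, so the tilt comes from projected geometry and pixel profiles.

```bash
python3 - <<'E'
import numpy as np
from geo import *
W=np.load("wrist6.npz")
g=W["img"].astype(int).sum(2)//3
def bp(d,th,h=88): 
    c,s=np.cos(th),np.sin(th); z=h-88; return P(A,(0,-d*c+z*s,88+d*s+z*c))
for th in(-.07,-.035,0,.035,.07):
    print(th,[fproj(W,bp(d,th)).round(1).tolist() for d in (0,60,150,200,230,245,258)])
print("gate",[fproj(W,P(A,(x,-252,z))).round(1).tolist() for x in(-17.5,17.5) for z in (117,88,20)])
for p in (70,75,80): print(p,[fproj(W,fin(p,th,-13,dy)).round(1).tolist() for th in(-.07,0,.07) for dy in(-8,8)])
for c in (340,350,356,362,368,374,380,386): print(c,g[215:245,c])
E
```

```text
-0.07 [[54.8, 219.5], [120.3, 220.0], [243.3, 218.5], [313.7, 216.4], [352.6, 214.8], [370.7, 214.0], [385.6, 213.2]]
-0.035 [[54.8, 219.5], [119.2, 221.1], [243.3, 221.6], [315.9, 220.3], [356.4, 219.1], [375.2, 218.4], [390.7, 217.8]]
0 [[54.8, 219.5], [118.1, 222.3], [243.1, 224.8], [318.0, 224.5], [360.0, 223.7], [379.6, 223.2], [395.8, 222.8]]
0.035 [[54.8, 219.5], [116.9, 223.5], [242.6, 228.2], [319.7, 229.0], [363.5, 228.7], [383.9, 228.4], [400.8, 228.1]]
0.07 [[54.8, 219.5], [115.5, 224.7], [241.8, 231.7], [321.3, 233.7], [366.8, 234.0], [388.1, 233.9], [405.7, 233.8]]
gate [[400.2, 265.5], [384.4, 244.8], [357.1, 210.4], [411.0, 215.9], [392.2, 199.7], [361.1, 174.0]]
70 [[196.4, 284.8], [167.6, 284.4], [186.3, 294.2], [157.1, 292.3], [174.3, 303.9], [145.2, 300.1]]
75 [[205.6, 284.8], [176.5, 284.6], [195.7, 294.7], [166.0, 292.9], [183.8, 305.0], [154.0, 301.3]]
80 [[214.9, 284.7], [185.5, 284.7], [205.2, 295.1], [175.1, 293.6], [193.5, 306.0], [163.1, 302.5]]
340 [220 220 220 215 192 152 113  95  91  96  95  95  95 101 113 119 120 116
 118 118 118 117 107  94  75  68  7
[... 203 characters left out ...]
113 113 100  84
  80  75  76  75  78  73  75  72  72  69  67  68]
362 [ 91  84  92  90  88  89  90  87  87  89  88  93 101 111 114 111  95  82
  77  75  68  70  66  65  68  69  68  65  67  70]
368 [115 118 116 113 113 116 118 113 115 113 109 105 103 108 116 110  96  90
  85  85  77  82  78  77  76  74  71  68  71  74]
374 [117 115 118 113 115 114 119 114 116 114 102 102 105 108 114 111  97  88
  75  48  21  17  25  19  17  36  40  58  72  75]
380 [ 27  41  56  56  66  74  75  75  80  76  90  96 101 113 110 108 100  93
  92  90  88  84  89  87  95  94  94  95  91  89]
386 [ 46  37  38  40  38  44  54  71  81  81  87  94 105 114 109 101  86  73
  70  74  71  73  82  86  87  88  98  92  96  90]
```

```bash
python3 - <<'E'
import numpy as np
from geo import *
W=np.load("wrist4.npz")
g=W["img"].astype(int).sum(2)//3
def bp(d,th,h=88): 
    c,s=np.cos(th),np.sin(th); z=h-88; return P(A,(0,-d*c+z*s,88+d*s+z*c))
for th in(-.07,0,.07):
    print(th,[fproj(W,bp(d,th)).round(1).tolist() for d in (150,200,230,245,258)])
for c in (268,274,280,286,290): print(c,g[175:200,c])
print("gate",[fproj(W,P(A,(x,-252,z))).round(1).tolist() for x in(-17.5,17.5) for z in (117,)])
for n in (0,3,6):
    S=np.load(f"side{n}.npz");g=S["img"].astype(int).sum(2)//3
    print(n,[proj(S,bp(258,th)).round(1).tolist() for th in(-.07,0,.07)]);print(g[236:262,297:313])
E
```

```text
-0.07 [[194.5, 186.9], [246.6, 185.8], [277.8, 185.2], [293.1, 185.0], [306.2, 184.7]]
0 [[192.7, 190.3], [246.6, 190.3], [279.6, 190.3], [295.9, 190.4], [309.9, 190.4]]
0.07 [[189.9, 193.9], [245.5, 195.2], [280.3, 196.1], [297.7, 196.5], [312.6, 196.8]]
268 [141 141 141 140 138 137 138 138 137 135 164 181 195 211 220 223 222 222
 223 221 214 205 189 140  82]
274 [141 140 141 138 142 137 139 139 132 138 166 189 204 216 219 222 221 220
 222 218 211 203 188 141  90]
280 [141 141 140 141 141 139 139 142 132 138 168 188 199 216 221 221 220 221
 220 219 215 204 188 144  93]
286 [138 141 141 140 142 141 139 133 123 137 168 182 189 202 212 214 220 221
 219 220 216 205 184 138  80]
290 [151 155 155 158 159 160 150 127 107 132 170 181 177 161 156 157 159 165
 170 174 173 158 142 123 113]
gate [[307.3, 220.6], [309.7, 180.7]]
0 [[304.4, 251.5], [304.6, 245.1], [304.7, 238.4]]
[[ 90 116 128 102  95  87  88  85  82  85  85  87  96 117 124  85]
 [ 90 116 122  81  76  70  70  69  73  77  78  81  97 120 124  84]
 [109 118 123  94  94  67  71  69  75  85  84  84  96 121 124  85]
 [118 119 127 107 1
[... 4410 characters left out ...]
 164 116 101 111 134 123  82]
 [114 124 125 101 111 114 121 119 111 105 107 107 115 134 122  82]
 [114 125 125 103 120 122 127 128 128 127 126 127 128 133 122  77]
 [115 123 130 127 131 131 139 154 153 159 174 162 118 139 151  76]
 [114 124 127 115 130 164 218 219 220 222 224 209 110 135 129  82]
 [114 124 125 109 129 177 233 232 232 232 232 219 110 133 111  86]
 [115 125 130 124 128 177 232 232 232 232 232 218 111 133 109  79]
 [126 126 132 164 219 222 233 233 233 233 232 218 106 129 107  75]
 [133 126 131 177 233 233 233 233 233 233 232 219 104 136 138 109]
 [134 130 131 145 205 233 233 233 233 232 232 218 105 140 154 127]
 [120 131 132 128 146 185 184 204 233 232 232 219 106 140 175 190]]
```

Both cameras agree. The side view has the tip at about row 242 (level 245.1, low stop 251.5) and the wrist view has the pointer at row 229 (level about 223.5), so tilt is about +0.033. The weight must go outward by about 3.3 mm. Hopping over the fin to the inner side.

```bash
python3 -m handwheel '{"series": [[[0,0,-2,0,0,0,0],[0,0,-4.5,0,0,0,0],[0,0,-5,0,0,0,0],[0,-2,-5,0,0,0,0],[0,-5,-5,0,0,0,0],[0,-7.3,-5,0,0,0,0],[0,-7.7,-5,0,0,0,0],[0,-7.7,-4.5,0,0,0,0],[0,-7.7,-2.5,0,0,0,0],[0,-7.7,-0.5,0,0,0,0],[0,-7.7,0,0,0,0,0],[0,-7.7,0,0,0,0,0]]]}'
python3 - <<'E'
from bench import status, eyes, r
import numpy as np
for n in ["side"]*4+["wrist"]:
    d=eyes.snapshot(n); s=status.sense(); np.savez(f"{n}7.npz",**d)
print(s["time"],s["tool_pos"],s["ft_force"])
from geo import *
S=np.load("side7.npz");print((S["img"].astype(int).sum(2)//3)[236:252,299:309])
E
```

```text
time: 19.77
tool_pos: [633.2, -88.3, 123.1]
tcp_rot: [-180.0, 0.1, 4.7]
ft_force: [-0.5, -0.3, -0.0]
finger_gap: -0.3
grip_force: 0.0
20.025 [634.41666506 -88.28349455 125.30197263] [ 0.03576734 -0.48766917  0.10925871]
[[129 113 118 110  96  89  84  85  84  85]
 [125 103 120 100  95  76  76  77  77  80]
 [132 135 139 103 102  82  78  82  84  83]
 [156 205 204 122 100  97  82  84  83  79]
 [162 220 222 135  93 101  86  81  80  80]
 [163 220 230 202 117 117 144  77  68  71]
 [137 157 209 222 133 105 134  73  59  58]
 [126 132 208 231 203 114  88  68  63  70]
 [154 206 229 234 222 130  73  74  73  79]
 [163 220 234 234 231 202 111  77  79  85]
 [163 220 233 233 233 222 131  76  76  80]
 [142 193 233 233 234 230 199 111  73  79]
 [130 142 205 233 233 233 221 132  78  82]
 [131 123 176 233 233 233 229 200 113  84]
 [131 123 146 204 233 233 232 221 131  84]
 [129 116 121 144 190 188 180 164 116  99]]
```

```bash
python3 -m handwheel '{"series": [[[0,0.2,0,0,0,0,0],[0,0.4,0,0,0,0,0],[0,0.6,0,0,0,0,0],[0,0.8,0,0,0,0,0],[0,0.9,0,0,0,0,0],[0,1.0,0,0,0,0,0],[0,1.1,0,0,0,0,0]]]}'
python3 -m handwheel '{"series": [[[0,0.1,0,0,0,0,0],[0,0.2,0,0,0,0,0]]]}'
python3 -m handwheel '{"series": [[[0,0.1,0,0,0,0,0],[0,0.2,0,0,0,0,0]]]}'
```

```text
time: 20.9
tool_pos: [634.6, -99.0, 124.2]
tcp_rot: [-180.0, 0.0, 4.7]
ft_force: [1.1, 2.6, -1.3]
finger_gap: -0.1
grip_force: 1.5
time: 21.15
tool_pos: [634.8, -101.2, 124.3]
tcp_rot: [-180.0, 0.0, 4.7]
ft_force: [0.4, 3.1, -1.1]
finger_gap: -0.0
grip_force: 1.5
time: 21.4
tool_pos: [635.0, -103.2, 124.3]
tcp_rot: [-180.0, 0.0, 4.7]
ft_force: [1.2, 3.3, -2.1]
finger_gap: -0.2
grip_force: 1.5
```

```bash
python3 -m handwheel '{"series": [[[0,-0.5,0,0,0,0,0],[0,-1.5,0,0,0,0,0],[0,-1.8,0,0,0,0,0],[0,-1.8,0,0,0,0,0],[0,-1.8,0,0,0,0,0],[0,-1.8,0,0,0,0,0],[0,-1.8,0,0,0,0,0],[0,-1.8,0,0,0,0,0],[0,-1.8,0,0,0,0,0],[0,-1.8,0,0,0,0,0],[0,-1.8,0,0,0,0,0],[0,-1.8,0,0,0,0,0]]]}'
python3 - <<'E'
from bench import status, eyes, r
import numpy as np
for n in ["side"]*3+["wrist"]:
    d=eyes.snapshot(n); s=status.sense(); np.savez(f"{n}8.npz",**d)
print(s["time"],s["tool_pos"],s["ft_force"])
from geo import *
S=np.load("side8.npz");print((S["img"].astype(int).sum(2)//3)[236:256,299:309])
W=np.load("wrist8.npz");g=W["img"].astype(int).sum(2)//3
def bp(d,th): return P(A,(0,-d*np.cos(th),88+d*np.sin(th)))
for th in(-.07,0,.035,.07): print(th,[fproj(W,bp(d,th)).round(1).tolist() for d in (200,230,245,258)])
print(np.c_[205:250,g[205:250,420:500:8]])
E
```

```text
time: 22.9
tool_pos: [633.5, -85.2, 124.3]
tcp_rot: [-180.0, 0.0, 4.7]
ft_force: [-0.4, 0.1, -0.7]
finger_gap: 0.1
grip_force: 0.0
23.1 [633.55691115 -85.15574731 124.29135323] [ 0.30628503 -0.07176075 -0.00486976]
[[127 102  95  82  91  89  85  84  83  85]
 [122  87  97  74  77  76  76  77  76  79]
 [126 104 106  85  78  77  80  83  84  82]
 [128 111 107  88  77  80  82  84  82  78]
 [127 110 118 108  78  77  79  79  79  79]
 [126 110 129 124  98  76  77  76  67  71]
 [122  84 109 123 105  75  76  73  58  56]
 [122  72  91 135 162 110  72  69  63  71]
 [125  98 106 136 174 130  72  74  74  79]
 [135 142 143 132 194 202 112  77  78  85]
 [156 206 211 153 183 223 132  74  74  79]
 [142 193 231 208 145 210 199 111  74  79]
 [130 142 205 223 151 181 221 132  76  82]
 [130 123 176 224 160 144 208 200 113  82]
 [130 123 145 198 207 130 203 221 130  83]
 [129 115 120 143 174 116 152 164 116  98]
 [125  99 111 113 117 108 109 104 105 106]
 [124 102 119 122 126 127 127 127 124 125]
 [129 126 130 131 138 153 152 158 174 162]
 [127 115 129 129 131 170 220 222 225 210]]
-0.07 [[412.4, 214.5], [
[... 1670 characters left out ...]
  78  37  45  46  46  30  94  75  94 115]
 [236  78  39  40  42  49  47  93  76  99 117]
 [237  75  42  44  40  43  74  96  72 100 116]
 [238  64  46  48  37  37  77  93  75 103 113]
 [239  65  46  35  30  31  77  90  80 106 113]
 [240  67  44  38  32  32  65  91  84 106 110]
 [241  58  46  43  38  34  57  92  90 110 106]
 [242  46  47  43  38  33  53  91  89 114 106]
 [243  50  50  45  41  40  45  85  93 114  94]
 [244  47  48  37  43  38  46  87  96 117  83]
 [245  45  50  41  52  38  44  81  94 117  81]
 [246  35  48  39  44  44  45  78  95 111  69]
 [247  39  35  36  44  35  34  78  91 116  54]
 [248  43  39  35  37  34  35  70  93 113  45]
 [249  39  40  29  35  34  42  69  83 115  48]]
```

The pointer is now at the low stop (wrist row 213, side tip about row 251), so the outward push went about 7 mm too far. But the outer push gives an absolute reference: its end at y = -143.0 left +0.033, so pushing from outside to y = -146.3 should be level.

```bash
python3 -m handwheel '{"series": [[[0,0,-2,0,0,0,0],[0,0,-4.5,0,0,0,0],[0,0,-5,0,0,0,0],[0,2,-5,0,0,0,0],[0,5,-5,0,0,0,0],[0,8,-5,0,0,0,0],[0,8.5,-5,0,0,0,0],[0,8.5,-4.5,0,0,0,0],[0,8.5,-2.5,0,0,0,0],[0,8.5,-0.5,0,0,0,0],[0,8.5,0,0,0,0,0],[0,8.5,0,0,0,0,0]]]}'
python3 -m handwheel '{"series": [[[0,0,0,0,0,0,0],[0,-0.2,0,0,0,0,0],[0,-0.4,0,0,0,0,0],[0,-0.6,0,0,0,0,0],[0,-0.8,0,0,0,0,0],[0,-1.0,0,0,0,0,0],[0,-1.15,0,0,0,0,0],[0,-1.3,0,0,0,0,0]]]}'
```

```text
time: 24.6
tool_pos: [639.9, -169.3, 123.2]
tcp_rot: [-180.0, 0.1, 4.7]
ft_force: [1.0, 0.3, 1.3]
finger_gap: -0.2
grip_force: 0.0
time: 25.6
tool_pos: [639.4, -156.9, 124.3]
tcp_rot: [-180.0, 0.0, 4.7]
ft_force: [-0.1, 0.9, -0.2]
finger_gap: -0.1
grip_force: 0.0
```

Now at -156.9; another 10.6 mm to go to -146.3.

```bash
python3 -m handwheel '{"series": [[[0,-0.2,0,0,0,0,0],[0,-0.4,0,0,0,0,0],[0,-0.6,0,0,0,0,0],[0,-0.8,0,0,0,0,0]]]}'
python3 -m handwheel '{"series": [[[0,-0.15,0,0,0,0,0],[0,-0.26,0,0,0,0,0]]]}'
python3 -m handwheel '{"series": [[[0,0.5,0,0,0,0,0],[0,1.5,0,0,0,0,0],[0,2,0,0,0,0,0],[0,2,0,0,0,0,0],[0,2,0,0,0,0,0],[0,2,0,0,0,0,0],[0,2,0,0,0,0,0],[0,2,0,0,0,0,0],[0,2,0,0,0,0,0],[0,2,0,0,0,0,0],[0,2,0,0,0,0,0],[0,2,0,0,0,0,0]]]}'
cat > tilt.py <<'E'
import sys
from bench import status, eyes
from geo import *
n=sys.argv[1]
def bp(d,th): return P(A,(0,-d*np.cos(th),88+d*np.sin(th)))
for k in ["side"]*3+["wrist"]:
    d=eyes.snapshot(k); np.savez(f"{k}{n}.npz",**d)
s=status.sense();print(s["time"],s["tool_pos"],s["ft_force"])
S=np.load(f"side{n}.npz");print((S["img"].astype(int).sum(2)//3)[236:256,299:309])
W=d;g=W["img"].astype(int).sum(2)//3
for th in(-.07,-.035,0,.035,.07): print(th,[fproj(W,bp(x,th)).round(1).tolist() for x in (215,230,240)])
c=int(fproj(W,bp(215,0))[0]);v=int(fproj(W,bp(215,0))[1])
print(list(range(c,c+40,6)));print(np.c_[v-14:v+16,g[v-14:v+16,c:c+40:6]])
E
python3 tilt.py 9
```

```text
time: 26.1
tool_pos: [638.9, -149.5, 124.6]
tcp_rot: [179.9, -0.0, 4.7]
ft_force: [-1.5, -3.8, 1.0]
finger_gap: -0.1
grip_force: 1.8
time: 26.35
tool_pos: [638.6, -146.6, 124.5]
tcp_rot: [180.0, -0.0, 4.7]
ft_force: [0.1, -2.9, 1.6]
finger_gap: 0.0
grip_force: 1.7
time: 27.85
tool_pos: [640.2, -166.3, 124.3]
tcp_rot: [-180.0, 0.0, 4.7]
ft_force: [0.1, -0.2, 0.0]
finger_gap: -0.1
grip_force: 0.0
28.05 [ 640.19752406 -166.30123069  124.28596415] [ 0.09253749 -0.53502463 -0.18597038]
[[129 112 113 107  94  91  85  85  85  86]
 [125 103 125 116  82  77  77  79  77  80]
 [125 108 131 117  84  78  81  84  84  83]
 [126 105 120 112  83  81  82  85  84  80]
 [125 104 113 106  82  79  80  81  80  80]
 [133 130 122 101  87  77  77  77  69  71]
 [126 105 134 148 101  81  77  73  59  59]
 [127 129 199 209 102  85  73  71  65  72]
 [154 206 230 225 148  98  75  75  75  80]
 [163 220 233 232 210 101  86  79  81  86]
 [163 220 233 233 225 151 105  77  76  81]
 [142 193 233 233 232 214 154 111  75  80]
 [131 142 204 233 233 232 211 133  80  82]
 [130 123 176 233 233 233 229 200 115  84]
 [130 124 14
[... 904 characters left out ...]
 [220  96 124 120 101  98 102 105]
 [221 101 106 112 110 109 110 114]
 [222 111 110 114 117 115 116 112]
 [223 115 115 111 112 109 113 111]
 [224 118 105 102 102 104 116 115]
 [225 120  85  75  83  97 111 112]
 [226 122  71  65  70  89 107 104]
 [227 119  70  63  70  87  97  96]
 [228 121  71  64  69  79  96  92]
 [229 122  72  65  78  80  92  94]
 [230 114  73  73  83  83  94  92]
 [231  92  78  74  83  82  89  95]
 [232  77  80  82  80  82  88  88]
 [233  65  80  78  80  79  89  74]
 [234  69  81  82  77  78  87  44]
 [235  71  72  74  79  74  84  27]
 [236  72  69  70  78  70  84  27]
 [237  75  70  65  75  70  81  22]
 [238  72  67  65  74  67  77  23]
 [239  73  69  63  71  71  78  27]]
```

Close: the pointer is at wrist row 222.4 (level 223.8) and the side tip at about row 246.3 (level 245.1), so tilt is about -0.013. One more slight inward nudge of 1.1 mm, to y -145.3.

```bash
python3 -m handwheel '{"series": [[[0,-0.3,0,0,0,0,0],[0,-0.6,0,0,0,0,0],[0,-0.9,0,0,0,0,0],[0,-1.1,0,0,0,0,0],[0,-1.3,0,0,0,0,0],[0,-1.5,0,0,0,0,0],[0,-1.7,0,0,0,0,0],[0,-1.85,0,0,0,0,0],[0,-2.0,0,0,0,0,0],[0,-2.11,0,0,0,0,0]]]}'
python3 -m handwheel '{"series": [[[0,0.5,0,0,0,0,0],[0,1.5,0,0,0,0,0],[0,2.1,0,0,0,0,0],[0,2.1,0,0,0,0,0],[0,2.1,0,0,0,0,0],[0,2.1,0,0,0,0,0],[0,2.1,0,0,0,0,0],[0,2.1,0,0,0,0,0],[0,2.1,0,0,0,0,0],[0,2.1,0,0,0,0,0],[0,2.1,0,0,0,0,0],[0,2.1,0,0,0,0,0]]]}'
python3 tilt.py 10
```

```text
time: 29.3
tool_pos: [638.5, -145.2, 124.3]
tcp_rot: [180.0, 0.0, 4.7]
ft_force: [0.0, -0.1, -0.6]
finger_gap: 0.0
grip_force: 0.0
time: 30.8
tool_pos: [640.2, -166.2, 124.3]
tcp_rot: [-180.0, 0.0, 4.7]
ft_force: [0.1, 0.5, 0.1]
finger_gap: 0.1
grip_force: 0.0
31.0 [ 640.16615978 -166.19872273  124.2800838 ] [ 0.09321625 -0.54127341 -0.36291157]
[[129 111 114 107  93  90  86  85  84  86]
 [125 104 125 116  81  77  77  78  77  80]
 [126 108 131 117  84  77  80  84  84  84]
 [126 105 120 112  82  81  82  84  84  79]
 [125 104 113 107  82  79  80  81  80  81]
 [133 130 121 103  88  78  78  76  69  71]
 [126 105 133 148 100  81  78  75  60  59]
 [126 130 199 209 101  85  73  70  64  73]
 [154 205 229 225 148  97  74  74  74  80]
 [163 220 233 232 209 100  86  78  81  86]
 [163 219 233 233 225 150 105  77  76  81]
 [142 193 233 233 232 214 154 111  75  80]
 [130 142 205 233 234 232 212 133  78  83]
 [131 124 176 233 232 233 229 200 114  84]
 [130 123 146 204 232 232 232 221 131  85]
 [129 117 121 144 190 188 180 165 117 100]
 [125 100 112 114 121 119 111 105 106 106]
 [125 103 120 122 127
[... 766 characters left out ...]
 [220  96 128 117 103 104 103 103]
 [221 101 108 108 108 108 113 112]
 [222 113 112 113 118 119 114 112]
 [223 119 113 114 112 113 113 116]
 [224 117 108 103  99 104 115 115]
 [225 118  84  80  79  96 116 113]
 [226 118  71  64  72  89 108 102]
 [227 120  74  66  75  86  98  97]
 [228 123  68  66  71  84  95  93]
 [229 118  76  71  76  81  94  90]
 [230 115  74  69  83  80  92  94]
 [231  93  76  72  83  81  91  94]
 [232  74  75  75  81  77  89  88]
 [233  67  76  84  82  80  89  76]
 [234  65  72  82  77  71  88  49]
 [235  74  71  74  76  74  85  24]
 [236  72  71  66  83  70  84  23]
 [237  68  71  67  79  69  81  28]
 [238  70  65  64  79  67  82  31]
 [239  77  70  66  76  65  73  32]]
```

No force was felt and the weight did not move; the beam just tilted free before sliding. Push again in small steps and watch the force.

```bash
python3 -m handwheel '{"series": [[[0,-0.4,0,0,0,0,0],[0,-0.8,0,0,0,0,0],[0,-1.2,0,0,0,0,0],[0,-1.5,0,0,0,0,0],[0,-1.8,0,0,0,0,0],[0,-2.0,0,0,0,0,0],[0,-2.1,0,0,0,0,0]]]}'
for i in 1 2; do python3 -m handwheel '{"series": [[[0,-0.05,0,0,0,0,0]]]}' | grep -E "pos|force"; done
```

```text
time: 31.88
tool_pos: [638.5, -145.2, 124.3]
tcp_rot: [-180.0, -0.0, 4.7]
ft_force: [0.5, -0.9, 0.7]
finger_gap: -0.1
grip_force: 0.0
tool_pos: [638.4, -144.8, 124.3]
ft_force: [1.1, -0.4, 0.1]
grip_force: 0.0
tool_pos: [638.4, -144.3, 124.3]
ft_force: [-0.9, -0.2, -0.1]
grip_force: 0.0
```

```bash
python3 -m handwheel '{"series": [[[0,-0.05,0,0,0,0,0]]]}' | grep -E "pos|force"
python3 -m handwheel '{"series": [[[0,-0.05,0,0,0,0,0]]]}' | grep -E "pos|force"
python3 - <<'E'
from bench import eyes,status
from geo import *
W=eyes.snapshot("wrist");np.savez("wrist11.npz",**W);g=W["img"].astype(int).sum(2)//3
def bp(d,th): return P(A,(0,-d*np.cos(th),88+d*np.sin(th)))
for th in(-.07,0,.07): print(th,[fproj(W,bp(x,th)).round(1).tolist() for x in (215,240)])
c,v=fproj(W,bp(215,0)).astype(int);print(np.c_[v-12:v+14,g[v-12:v+14,c:c+40:6]])
E
```

```text
tool_pos: [638.4, -144.1, 124.4]
ft_force: [-0.9, -1.1, 1.2]
grip_force: 1.0
tool_pos: [638.4, -143.8, 124.6]
ft_force: [-1.2, -3.3, 1.3]
grip_force: 1.4
-0.07 [[360.6, 215.1], [389.6, 213.6]]
0 [[367.9, 223.3], [399.3, 222.4]]
0.07 [[374.7, 232.8], [408.7, 232.5]]
[[211 139  86  94  97 115 119  42]
 [212 143  85  95  88 119 117  40]
 [213 141  86  94  90 116 117  40]
 [214 146  98  91  95 119 119  40]
 [215 160 116  94  92 118 119  36]
 [216 170 128  96  93 118 114  52]
 [217 157 133  89  95 111 114  91]
 [218 124 125  94  91 107 101 120]
 [219 104 111  95 101 102 100 114]
 [220  98 102 103 104 106 109 111]
 [221 106 109 112 115 115 116 112]
 [222 116 112 115 119 113 117 107]
 [223 118 111 108 107 116 115  85]
 [224 123  94  83  92 112 112  76]
 [225 122  83  62  87 105 102  71]
 [226 123  73  63  83  98  97  68]
 [227 123  74  65  84  92  94  69]
 [228 124  79  72  80  89  92  77]
 [229 115  85  76  88  94  95  87]
 [230  99  86  82  86  90  91  93]
 [231  79  88  85  84  86  96  88]
 [232  74  84  80  80  80  92  77]
 [233  73  76  78  73  82  83  56]
 [234  69  77  82  73  77  88  33]
 [235  67  74  75  61  76  82  32]
 [236  68  73  73  63  72  73  39]]
```

```bash
python3 -m handwheel '{"series": [[[0,-0.06,0,0,0,0,0],[0,-0.12,0,0,0,0,0]]]}' | grep -E "pos|force"
python3 -m handwheel '{"series": [[[0,0.5,0,0,0,0,0],[0,1.5,0,0,0,0,0],[0,2.3,0,0,0,0,0],[0,2.3,0,0,0,0,0],[0,2.3,0,0,0,0,0],[0,2.3,0,0,0,0,0],[0,2.3,0,0,0,0,0],[0,2.3,0,0,0,0,0],[0,2.3,0,0,0,0,0],[0,2.3,0,0,0,0,0],[0,2.3,0,0,0,0,0],[0,2.3,0,0,0,0,0]]]}'
python3 tilt.py 12
```

```text
tool_pos: [638.2, -142.3, 124.4]
ft_force: [0.4, -3.2, 1.3]
grip_force: 1.5
time: 34.17
tool_pos: [640.1, -165.0, 124.3]
tcp_rot: [-180.0, -0.0, 4.7]
ft_force: [0.3, 0.7, 0.0]
finger_gap: -0.3
grip_force: 0.0
34.375 [ 640.1058869  -164.98452732  124.30403502] [-0.53379597  0.53137195  0.22147887]
[[129 117 133 124  96  89  85  85  84  85]
 [125 103 126 115  83  77  78  78  78  80]
 [125 103 115 105  84  78  79  85  84  83]
 [126 108 120 101  88  81  83  84  83  81]
 [132 138 150 123  98  78  81  80  81  81]
 [154 206 220 199 101  85  78  77  68  72]
 [136 157 209 223 137  96  77  74  60  59]
 [126 133 208 232 203  99  81  71  65  72]
 [154 206 229 234 222 142 135  75  74  81]
 [163 220 233 234 231 205 132  79  81  84]
 [163 220 233 233 233 222 130  77  75  81]
 [142 193 233 233 233 230 200 111  74  80]
 [131 142 205 233 233 233 221 132  79  82]
 [130 124 176 233 232 232 229 199 115  85]
 [130 123 146 204 233 232 232 220 131  85]
 [129 117 120 144 190 188 180 164 117  99]
 [125 100 111 114 121 119 110 106 107 106]
 [125 102 120 123 127 127 128 128 125 126]
 [131 128 131 131 139 154 15
[... 716 characters left out ...]
 [220 102 216 215  84  91 113 111]
 [221  92 199 195  89  92 105 105]
 [222  96 156 147  94  91 101  99]
 [223 100 111 108  97 103  97 105]
 [224 102 108 107 107 108 113 110]
 [225 111 115 115 116 117 115 117]
 [226 113 110 114 110 111 111 108]
 [227 118 104 101  99  98  96  97]
 [228 118  87  78  77  86  97  94]
 [229 120  75  75  76  81  94  91]
 [230 119  69  74  77  79  94  94]
 [231 117  78  79  82  78  94  93]
 [232 117  73  82  81  80  93  86]
 [233 110  75  83  84  77  92  75]
 [234  88  71  79  81  74  91  48]
 [235  68  72  78  74  71  85  26]
 [236  70  68  71  79  64  86  26]
 [237  69  66  65  79  65  80  19]
 [238  71  71  69  76  67  78  34]
 [239  70  66  66  74  67  78  24]]
```

The pointer is at wrist row 225.2 (level about 224.3 ± 0.5 after the stop correction) and the side tip at about row 244.6 (level 245.1). Tilt is about +0.005 rad, within ±0.015. Lifting clear and letting it settle for a final check.

```bash
python3 -m handwheel '{"series": [[[0,0.2,-1,0,0,0,0],[0,0.5,-3,0,0,0,0],[0,0.5,-6,0,0,0,0],[0,0.5,-8,0,0,0,0],[0,0.5,-8,0,0,0,0],[0,0.5,-8,0,0,0,0],[0,0.5,-8,0,0,0,0],[0,0.5,-8,0,0,0,0]]]}'
python3 tilt.py 13 | head -22
python3 - <<'E'
import numpy as np
a=np.load("side13.npz")["img"].astype(int);b=np.load("side3.npz")["img"].astype(int)
print(abs(a-b)[165:190,272:290].mean(), a[168:190:3,270:292:2].mean(2).round().astype(int), b[168:190:3,270:292:2].mean(2).round().astype(int),sep="\n")
E
```

```text
time: 35.38
tool_pos: [639.9, -169.8, 203.0]
tcp_rot: [-180.0, 0.1, 4.7]
ft_force: [0.3, 0.1, 0.2]
finger_gap: 0.2
grip_force: 0.0
35.575 [ 640.38443602 -169.94034955  203.94267824] [-0.74677455  0.40130337 -0.07033614]
[[129 117 133 125  96  90  86  86  85  87]
 [125 104 136 144  84  77  78  78  78  81]
 [126 104 121 122  85  79  81  85  85  84]
 [127 109 120 100  87  80  84  85  84  80]
 [133 139 150 123  98  79  81  82  81  81]
 [155 206 220 198 101  86  78  77  71  79]
 [137 158 209 223 137  96  78  74  62  64]
 [127 132 208 232 202 100  81  71  66  73]
 [154 206 229 234 223 148 135  76  76  80]
 [164 220 233 234 231 207 132  79  81  85]
 [164 220 233 233 233 222 131  78  76  81]
 [143 193 233 233 234 230 200 111  76  81]
 [131 142 205 233 233 233 221 133  80  84]
 [131 124 176 233 232 233 230 200 114  86]
 [131 124 147 204 232 232 232 221 131  85]
 [129 116 121 144 190 188 180 164 141 171]
 [125 100 112 114 121 120 111 106 120 166]
 [125 103 121 122 127 127 129 127 126 138]
 [131 127 131 131 138 154 153 159 175 162]
 [126 116 131 164 218 219 220 222 225 210]]
-0.07 [[309.2, 183.6], [324.0, 183.4], [333.6, 183.2]]
11.620740740740741
[[133 133 129 142 151 154 151 150 135 140 119]
 [109 110 113 130 151 150 149 126  89 112 112]
 [110 111 113 131 153 158 151 101  96 113 113]
 [ 82  88  87 128 110 111 110  94 135  84 197]
 [153 168 108  54 105 107 108  99 140 143 135]
 [179 148 109  51 104 106 107 103 127 136 150]
 [210 211 178  62  98 108 106  99 114 199 205]
 [209 211 201 139 122 119 119 128 149 205 204]]
[[132 133 130 159 153 151 150 154 141 140 135]
 [110 109 112 133 145 151 149  95 106 113 112]
 [110 112 107 133 141 125 112  95 130 114 114]
 [ 82  88  80 103 106 107 109  95 136  83 197]
 [153 168 107  57 104 107 108 107 135 142 135]
 [145 193 115  54 104 107 107 106 128 164 196]
 [210 211 204 121 100 107 107 100 157 203 203]
 [208 210 193 116 126 132 131 119 111 168 206]]
```

The beam is still (same pixels as before), the jar stands in place and the arm is clear. Handing in.

```bash
python3 -c "
from bench import r
print(r.hand_in())"
```

```text
the job is handed in; nothing more can be done
None
```

I handed the job in at about 35.6 s, before any verdict came back: the jar stands upright and released in the pan, and the beam hangs still at an estimated +0.005 rad (limit ±0.015), with the arm clear.

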